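# Clamp the speed control in the drill vise and press its knob home

## Robot

A 6-joint arm with a two-finger parallel gripper is mounted at the origin on a cart in front of the work surface, level with it; the furniture and walls round the work are solid. World frame = base frame: x ahead of the robot, y to its left, z up, the work surface at z = 0. Lengths are in mm, angles in rad, forces in N, time in s.
With the tool pointing down it reaches from about 375 to 900 mm from the base axis. Payload 3.1 kg.
Tool frame: the origin (TCP) lies midway between the tips of the shut fingers; the grasp point (between the pads) lies manip.hold_point_z behind it (manip.hold_point_z is the distance from the TCP to the grasp point, in mm); z points along the fingers, y is the line along which they close (so a half turn about z gives the same grasp; the last joint's range is limited). The gripper opens to 85 mm and grips with 20 to 120 N. Pads are 22 mm wide; open, the fingers measure 114 mm over their backs; the gripper's body (76 mm by 85 mm) begins 54 mm behind the grasp point. The pads swing forward as they close: fully open they stand 13 mm farther back than shut.
Start: joints at [1.171, 0.527, 1.433, -0, 1.181, -0.178], TCP at [137.451, 609.675, 231.31] pointing down, gripper open.
Joint ranges: [-3.08, 3.08], [-0.75, 2.2], [0.22, 2.44], [-1.43, 4.57], [0, 2.65], [-2.85, 2.85]. Speed limits (rad/s): [2.79, 2.79, 3.14, 3.14, 3.14, 3.14].

## Interface

Orientations are given as a unit quaternion [x, y, z, w].
In Python, from station import manip gives the robot as it stands. The module is installed in compiled form; this text tells all that it offers.
- The arm moves only by the shell command python3 -m crank 'ROWS' [FORCE]. ROWS is text: rows parted by semicolons, each of 7 numbers parted by spaces: the opening, from 0 (shut) to 1 (fully open), then the shift along the tool's x, y, z normalised to -1 to 1, where 1 is 0.3 m, then the turn, a rotation vector about the tool's x, y, z normalised to -1 to 1, where 1 is 2 pi rad. A call has 1 to 10 rows; each row is the pose to reach, as a shift and turn from the pose commanded when the call began, along the tool's axes at that moment, turning the shorter way round; what a row does not reach only later rows make up. A row lasts 1/8 s, in which the tool goes at most 62.5 mm and 10.7 degrees, less where a joint would pass 70% of its speed; a pose out of reach is approached as far as the arm can. A call with a number of a shift or a turn outside -1 to 1 is refused whole. A call with a gripper value outside its range is refused whole. The fingers move at their own pace and stop on an object; FORCE is the grip in N (left out, the last holds). Time passes only in rows, so rows that repeat a pose let the fingers close. It gives the time, the measured TCP pose, the force, the opening and the grip force at its end, in the units of the state.
- manip.sense(): the state, without advancing time (a new reading comes with each control period).
- manip.snapshot(name): name is "scene" or "top" or "wrist"; returns a dict with "color" (420x560x3 uint8, red, green, blue), "fx", "fy", "cx", "cy" (pixels), "eye" and "orientation" of the camera in the world; the wrist camera has in their place "hand_eye" (4x4, takes a point from camera to tool coordinates, whose origin is the TCP and whose axes are the flange's). Camera axes: x right, y up, looking along -z (the intrinsics and any distortion apply to the point x, -y, -z); pixel columns grow to the right and rows downward; lengths in mm; the calibration is good to about 2 mm. A picture is of the moment at which its call begins: read the wrist's pose just before it. There is no depth.
- manip.job_done(): hands the job in; it is judged then, once.
Trained networks look in a picture, given as the dict that the camera call returned (one of the last four; its "shot" number tells which), for a name from the list of things; names that differ only in an ending like _2 or _b are one class to them, and where a whole thing is asked for, a point or a joint stands for the part that bears it (a point fixed in the world has none). Each returns a list of dicts, best first, with "p" (0 to 1); they miss things now and then, are a little off and sometimes report something else, mostly with a low value. They report only what shows in the picture. A call takes as long as a camera call. They do not tell look-alikes from the thing itself.
- manip.boxes_of(picture, name): "rect" ([centre column, centre row, width, height] as shares, 0 to 1, of the picture: columns of its width, rows of its height, round what is visible of it).
- manip.pinpoint(picture, name): "xy" ([column, row] as shares, 0 to 1, of the picture: columns of its width, rows of its height: a listed point, or the origin of a listed thing).
The state is a dict: "time_s": time; "joint_pos": joint angles; "qd": joint speeds; "effort": joint torques, N m; "ee_pos": TCP position; "eef_rot": TCP orientation; "force": force on the tool from outside, world axes, zero at the start; "wrist_torque": the same for the moment, N m; "width": finger opening in mm; "grasp_force": force on a finger pad.
Only numpy, scipy, OpenCV 4.12 (cv2) and the standard library are available. Lean on these libraries where they do the work, as an engineer would, in place of code of your own. Each camera call takes 0.05 s, during which the arm holds its last target. There are 200 camera calls.

## Task

Crank the drill vise's handle clockwise (seen from above) until the sliding jaw clamps the loose speed-control unit tight against the fixed jaw. Then pick up the pointer knob, turn it so that the flat in its bore (on the pointer's side) matches the flat of the unit's D-shaft, and push it fully home on the shaft against the spring ring. Finish while still holding the knob gripped and pressed fully home, as if for someone to tighten its set screw; leave the bystanding tape measure, pine block and cup alone.

Things in the scene. Friction and masses are not known exactly. Their poses are not given: they have to be found in the camera images.
- vise: low grey drill vise bolted to the table, base 100 (x) by 200 (y) by 20 mm high. Origin on the table under where the unit's middle is once clamped. The bed runs from y = -140 to +60 mm; fixed jaw's face at y = +35 mm; both jaws reach z = 48 mm. The sliding jaw moves along +y to the fixed jaw, 7 mm per rad of crank
- crank (a joint): turn of the crank about its upright axis, rad: grows clockwise seen from above, 0 = open (arm then 30 deg from the vise's +x towards -y), stop at 2.0. The unit is gripped between the jaws at 1.71; turn on, stiffly, until about 15 N at the grip. Before that it needs about 3 N. Friction keeps it, and the clamping, where it is left
- jaw (a joint): slide of the moving jaw, m, 0 open, 0.012 = both jaws touching the 70 mm unit
- crank_pivot (a point): on the crank's upright axis, 40 mm above the table, 112 mm to -y of the vise's origin; its frame turns with the crank
- crank_grip (a point): upright black round crank grip, 16 mm in diameter, 60 mm from the pivot axis; this point is on its axis 77 mm above the table, the grip reaches from 50 to 100 mm. Above it is free; under it is the crank arm (top at 50 mm)
- unit_mid (a point): loose speed-control unit, an aluminium box 70 x 70 x 45 mm (0.6 kg) with a short black cable gland on its +x side, standing on the vise bed between the jaws. Point at its centre, half-way up; axes along the box, z up. Top face 65 mm above the table
- shaft_foot (a point): steel D-shaft upright in the middle of the unit's top; point on its axis at the unit's top face (65 mm above the table), z up, x towards the shaft's flat. 14 mm diameter, flat 4 mm from the axis, 22 mm tall, top 2.5 mm chamfered. Stiff to turn (0.15 N m)
- knob_mid (a point): black pointer knob standing on the table bore down, 60 g: skirt 46 mm diameter, 8 mm high, on it a bar 24 mm wide (y) and 30 mm high, total 38 mm. Its flat parallel sides, for gripping, run from 12 mm behind the axis to 12 mm ahead. Point on the bore's axis 19 mm above the underside; z up, x towards the pointer
- tape_measure: bystander: yellow tape measure, 38 x 78 x 67 mm, origin under it
- block_pine: bystander: pine block 52 x 86 x 38 mm, origin under it
- scoop_cup: bystander: white cup, 83 mm in diameter, 88 mm high, origin under it
- ring (a joint): spring ring round the shaft's foot, 26 mm diameter, top 8 mm above the unit's face; value = how far it is pressed down, m. 3.3 N to begin, 8.5 N at 0.004 = knob home: the shaft's top then meets the end of the knob's bore, the knob's underside being 4 mm above the unit's top face. Let go, the knob rises 4 mm again
- knob_pointer (a point): tip of the knob's pointer, the pointed end of its bar, 35 mm from the knob's axis (the other end is round, 24 mm). Under the bar the D-shaped bore: 16.4 mm wide, 18 mm deep, its flat on the pointer's side 5 mm from the axis, so the pointer must point to where the shaft's flat faces, within about 8 degrees
There are look-alikes about, which are no part of the job. Of the things that look like the vise, the larger one is meant.

How it is judged (in metres and radians):
On the way, in this order (a step that is already met when the one before it is completed fails the run):
1. the sliding jaw clamps the unit against the fixed jaw (value of joint jaw above 0.0115 m and contact force between jaw and unit above 10 N and y of unit_mid in the frame of vise above -0.0015 m), for 0.2 s.
2. the knob is pushed home on the shaft (z of knob_mid in the frame of shaft_foot below 0.0245 m and horizontal distance between knob_mid and shaft_foot below 0.004 m), for 0.2 s.
At the end, for the whole second after the job is handed in: Unit still clamped against the fixed jaw on the vise bed (jaw past 11.5 mm, over 5 N on it); knob on the D-shaft, upright within 5 degrees, within 4 mm of its axis, flats matched, pressed to within 1.5 mm of home against the spring ring and still held by the fingers (over 2 N) (all of step 2 and value of joint jaw above 0.0115 m and contact force between jaw and unit above 5 N and y of unit_mid in the frame of vise above -0.0015 m and height (world z) of unit_mid below 0.0455 m and angle between the x axis of knob_mid and the x axis of shaft_foot, either way round below 0.25 rad and angle between knob_mid's own z axis and vertical below 0.09 rad and contact force between the fingers and knob above 2 N); the arm keeps its last pose, push and grip.
It fails at once if a bystander (tape measure, pine block or cup) is moved by more than 25 mm (distance of any of tape_measure, block_pine, scoop_cup from where it was at the start of the episode above 0.025 m).
It also fails if it takes over 54 s, if anything falls off the work surface, if the arm or the gripper's body presses on something with over 40 N, if the wrist force passes 120 N, or if a joint passes its speed limit or range.

## Working session

There is one attempt and no reset: what is moved stays moved. The work goes in short steps, Python scripts to look and compute and a shell command to move; the robot and the scene stay as the last step left them, time stands still between calls to the robot, and variables do not carry over. Pictures are saved under pics/ and viewed, at most 10 in all, crops included, and the job is handed in when it is done.

```bash
mkdir -p pics
cat > h.py <<'E'
import numpy as np, cv2
from scipy.spatial.transform import Rotation as R
from station import manip
def cam(s,st=None):
    if "hand_eye" in s:
        H=np.array(s["hand_eye"]); T=np.eye(4); T[:3,:3]=R.from_quat(st["eef_rot"]).as_matrix(); T[:3,3]=st["ee_pos"]
        M=T@H; return M[:3,3],M[:3,:3]
    o=np.array(s["orientation"]); 
    return np.array(s["eye"]), (R.from_quat(o).as_matrix() if o.size==4 else o)
def ray(s,px,st=None):
    e,M=cam(s,st); d=M@np.array([(px[0]-s["cx"])/s["fx"],-(px[1]-s["cy"])/s["fy"],-1.]); return e,d
def atz(s,px,z,st=None):
    e,d=ray(s,px,st); return e+d*(z-e[2])/d[2]
def proj(s,p,st=None):
    e,M=cam(s,st); q=M.T@(np.array(p)-e); return np.array([s["cx"]+s["fx"]*q[0]/-q[2], s["cy"]-s["fy"]*q[1]/-q[2]])
def save(s,name): cv2.imwrite("pics/"+name,cv2.cvtColor(s["color"],cv2.COLOR_RGB2BGR))
Z=dict(vise=0,crank_pivot=40,crank_grip=77,unit_mid=42.5,shaft_foot=65,knob_mid=19,knob_pointer=23,tape_measure=0,block_pine=0,scoop_cup=0)
def look(s,names=Z,st=None,n=3):
    for k in names:
        for d in manip.pinpoint(s,k)[:n]:
            px=np.array(d["xy"])*[560,420]; print(k,round(d["p"],2),px.round(0),atz(s,px,Z[k],st).round(1))
E
python3 - <<'E'
from h import *
print(manip.sense(), manip.hold_point_z)
for n in("top","scene"):
    s=manip.snapshot(n); print(n,{k:v for k,v in s.items() if k!="color"}); save(s,n+"0.png"); look(s)
a=cv2.imread("pics/top0.png")
E
```

```text
{'time_s': 0.0, 'joint_pos': array([ 1.17051526e+00,  5.28504175e-01,  1.43386901e+00, -7.64928335e-06,
        1.18139444e+00, -1.78496368e-01]), 'qd': array([-0.00086944, -0.00151047, -0.00064959, -0.00121969, -0.00142311,
        0.00021366]), 'effort': array([ 8.37214830e-04, -4.42352629e+01, -1.78027761e+01, -1.38029727e-04,
        8.31971382e-03,  1.05329795e-05]), 'ee_pos': array([137.17639144, 609.04435604, 230.32084895]), 'eef_rot': array([ 1.10663702e-01,  9.93857315e-01, -1.04327655e-03, -3.06942487e-04]), 'force': array([-0.02204728, -0.12887452, -0.37237653]), 'wrist_torque': array([ 0.01679691, -0.03912641,  0.03906201]), 'grasp_force': 0.0, 'width': 85.38508896568928} 18.700000000000003
top {'fx': 384.5573401649973, 'fy': 384.5573401649973, 'cx': 281.3234591718676, 'cy': 210.19182132769618, 'eye': array([449.76897257,  45.48057143, 988.33093265]), 'orientation': array([-0.02158621,  0.02849748,  0.70829565, -0.70501007]), 'shot': 1}
vise 0.83 [303. 207.] [528.4 -20.8   0. ]
vise 0.68 [255. 278.] [348.  104.5   0. ]
crank_pivot 0.79 [347. 200.] [ 542.7 -128.3   40. ]
c
[... 1095 characters left out ...]
3,  0.80808582]), 'shot': 2}
vise 0.93 [220. 257.] [348.2 114.4   0. ]
crank_pivot 0.71 [327. 235.] [ 544.2 -127.9   40. ]
crank_pivot 0.63 [243. 258.] [354.8  40.5  40. ]
crank_grip 0.69 [348. 217.] [ 603.  -162.3   77. ]
crank_grip 0.42 [259. 246.] [386.6   7.9  77. ]
unit_mid 0.64 [290. 226.] [518.6 -19.5  42.5]
shaft_foot 0.55 [292. 220.] [522.7 -24.6  65. ]
knob_mid 0.65 [212. 199.] [513.7 247.5  19. ]
knob_mid 0.49 [211. 209.] [477.3 227.4  19. ]
knob_mid 0.39 [208. 160.] [651.7 355.   19. ]
tape_measure 0.64 [210. 209.] [487.  237.7   0. ]
tape_measure 0.58 [207. 160.] [667.2 367.9   0. ]
block_pine 0.81 [346. 309.] [ 370.2 -267.9    0. ]
scoop_cup 0.97 [265. 173.] [707.6 170.4   0. ]
```

View pics/top0.png

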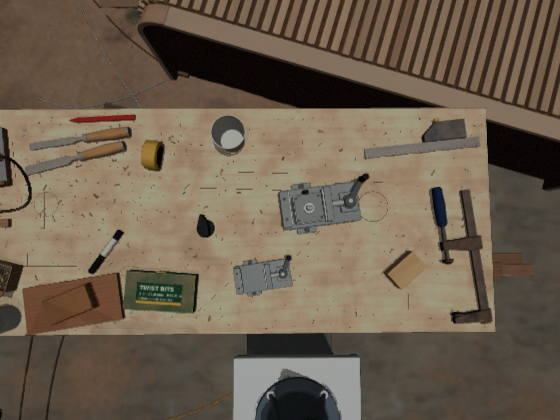

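View pics/scene0.png

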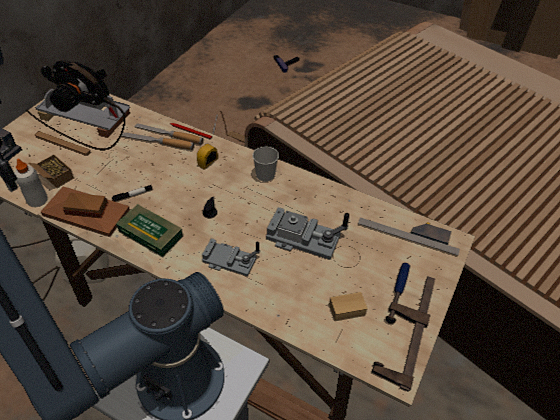

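Candidates: vises are the large one with a unit at top (320,207) and the small look-alike at (263,277); I choose the larger. Knob: the only one is at (206,224). Cranks are at (366,177) on the large vise and (290,257) on the small one. I'll bring the wrist camera over to check this close up.

```bash
python3 -m crank '1 -1 -1 -0.25 0 0 0;1 -1 -1 -0.25 0 0 0;1 -1 -1 -0.25 0 0 0;1 -1 -1 -0.25 0 0 0;1 -1 -1 -0.25 0 0 0;1 -1 -1 -0.25 0 0 0;1 -1 -1 -0.25 0 0 0;1 -1 -1 -0.25 0 0 0;1 -1 -1 -0.25 0 0 0'
python3 - <<'E'
from h import *
st=manip.sense(); s=manip.snapshot("wrist"); print(st["time_s"],st["ee_pos"],st["eef_rot"],s["hand_eye"],s["fx"],[k for k in s]); save(s,"w1.png")
look(s,["knob_mid","knob_pointer","vise","crank_grip"],st)
E
```

```text
time_s: 2.22
ee_pos: [363.7, 251.1, 306.2]
eef_rot: [0.111, 0.994, 0.0, -0.0]
force: [-0.4, 0.6, 0.2]
width: 85.9
grasp_force: 0.0
2.225 [363.74184165 251.139848   306.24693213] [ 1.11162277e-01  9.93802185e-01  2.11849008e-04 -3.46689628e-04] [[ 3.67365616e-04  9.54201087e-01  2.99165758e-01  7.53417795e+01]
 [ 9.99998857e-01  8.83029369e-05 -1.50961112e-03  3.15514132e-01]
 [-1.46688979e-03  2.99165971e-01 -9.54199963e-01 -1.42707077e+02]
 [ 0.00000000e+00  0.00000000e+00  0.00000000e+00  1.00000000e+00]] 297.3085631765031 ['color', 'fx', 'fy', 'cx', 'cy', 'hand_eye', 'shot']
knob_mid 0.76 [282. 237.] [472.  232.2  19. ]
knob_pointer 0.79 [289. 256.] [505.9 235.8  23. ]
knob_pointer 0.25 [279. 239.] [473.3 227.4  23. ]
vise 0.9 [146. 291.] [528.2 -22.1   0. ]
vise 0.78 [190. 180.] [356.  113.2   0. ]
crank_grip 0.63 [129. 232.] [396.   37.1  77. ]
```

View pics/w1.png

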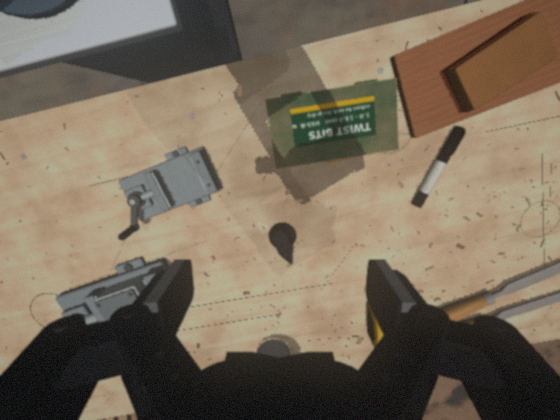

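Wrist view: knob at (282,237) with its pointer at about (291,262). The small vise is at (175,190), and the large vise is partly hidden at (110,285). Next I go over the large vise.

```bash
python3 -m crank '1 -.48 -.98 0 0 0 0;1 -.48 -.98 0 0 0 0;1 -.48 -.98 0 0 0 0;1 -.48 -.98 0 0 0 0;1 -.48 -.98 0 0 0 0;1 -.48 -.98 0 0 0 0;1 -.48 -.98 0 0 0 0'
python3 - <<'E'
from h import *
st=manip.sense(); s=manip.snapshot("wrist"); print(st["time_s"],st["ee_pos"],st["eef_rot"],st["joint_pos"]); save(s,"w2.png")
look(s,["vise","crank_pivot","crank_grip","unit_mid","shaft_foot"],st)
c=s["color"];
E
```

```text
time_s: 3.35
ee_pos: [439.9, -67.2, 305.9]
eef_rot: [0.111, 0.994, 0.0, -0.001]
force: [0.8, 1.3, -0.6]
width: 85.2
grasp_force: 0.0
3.35 [439.86077968 -67.15682643 305.94613343] [ 1.11080637e-01  9.93811150e-01  4.51598826e-04 -5.36021012e-04] [-4.04014385e-01  1.85436660e-01  1.75984385e+00  5.96512606e-04
  1.19759926e+00 -1.75240780e+00]
crank_pivot 0.83 [339.  94.] [361.5  31.4  40. ]
crank_pivot 0.81 [247. 242.] [ 536.6 -137.3   40. ]
crank_grip 0.82 [238. 293.] [ 595.2 -162.6   77. ]
crank_grip 0.79 [338. 128.] [399.4  15.9  77. ]
unit_mid 0.77 [318. 221.] [525.3 -28.   42.5]
shaft_foot 0.43 [319. 225.] [523.5 -28.2  65. ]
```

View pics/w2.png

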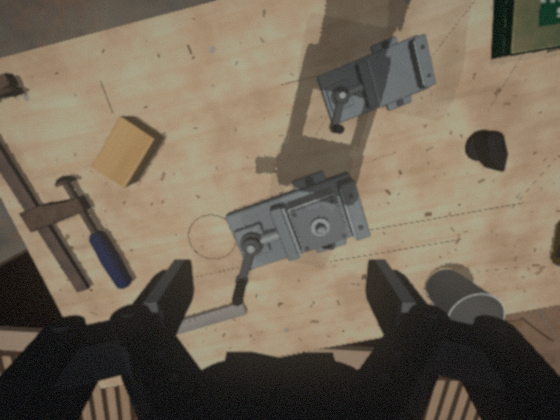

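Wrist view at 3.35 s: the large vise with the unit and D-shaft is at (319,225), its pivot at (251,241) and its grip at (239,292). The choice is confirmed. Now I fit the vise pose to all views.

```bash
cat >> h.py <<'E'
from scipy.optimize import least_squares
L=dict(vise=(0,0,0),crank_pivot=(0,-112,40),crank_grip=(52,-142,77))
def fitvise(shots,x0=(530,-22,0.)):
    obs=[]
    for s,st in shots:
        for k in ["vise","crank_pivot","crank_grip","unit_mid","shaft_foot"]:
            for d in manip.pinpoint(s,k):
                px=np.array(d["xy"])*[560,420]; p=atz(s,px,Z.get(k,0),st)
                ok={"vise":(530,-22),"crank_pivot":(541,-132),"crank_grip":(597,-162),"unit_mid":(525,-28),"shaft_foot":(525,-28)}[k]
                if np.hypot(*(p[:2]-ok))<25: obs.append((s,st,k,px)); break
    def f(v):
        r=[]
        for s,st,k,px in obs:
            l=dict(L,unit_mid=(0,v[3],42.5),shaft_foot=(0,v[3],65))[k]
            c,sn=np.cos(v[2]),np.sin(v[2])
            r+=list(proj(s,(v[0]+c*l[0]-sn*l[1],v[1]+sn*l[0]+c*l[1],l[2]),st)-px)
        return r
    q=least_squares(f,[*x0,-5],loss="soft_l1"); print(q.x, np.degrees(q.x[2])); 
    for (s,st,k,px),r in zip(obs,np.reshape(f(q.x),(-1,2))): print(s["shot"],k,px.round(0),r.round(1))
    c,sn=np.cos(q.x[2]),np.sin(q.x[2])
    for k,l in dict(L,unit=(0,q.x[3],65)).items(): print(k,(q.x[0]+c*l[0]-sn*l[1]).round(1),(q.x[1]+sn*l[0]+c*l[1]).round(1))
    return q.x
E
python3 - <<'E'
from h import *
sh=[]
for n in("top","scene","wrist"):
    st=manip.sense(); sh.append((manip.snapshot(n),st))
v=fitvise(sh)
s,st=sh[2]
for a,b in [((229,213),(350,173)),((350,173),(370,232)),((345,135+100),(370,233))]:
    A,B=atz(s,a,20,st),atz(s,b,20,st); print(A.round(1),B.round(1),np.degrees(np.arctan2(*(B-A)[1::-1])))
img=cv2.cvtColor(s["color"],cv2.COLOR_RGB2BGR)
big=cv2.resize(img[150:330,180:420],None,fx=3.2,fy=3.2,interpolation=cv2.INTER_CUBIC)
c,sn=np.cos(v[2]),np.sin(v[2])
def dr(l,col):
    p=proj(s,(v[0]+c*l[0]-sn*l[1],v[1]+sn*l[0]+c*l[1],l[2]),st); return tuple(int(t) for t in (p-[180,150])*3.2)
P=[dr(l,0) for l in [(-50,-140,20),(50,-140,20),(50,60,20),(-50,60,20)]]
for i in range(4): cv2.line(big,P[i],P[(i+1)%4],(0,0,255),1)
for l in [(0,-112,40),(52,-142,100),(52,-142,50),(0,v[3],65),(-35,v[3]-35,65),(35,v[3]-35,65),(35,v[3]+35,65),(-35,v[3]+35,65)]: cv2.circle(big,dr(l,0),3,(0,255,0),-1)
cv2.imwrite("pics/c2.png",big)
E
```

```text
[ 5.23429661e+02 -2.84826435e+01  1.27144625e-01  2.06686966e-01] 7.284850417788195
5 vise [306. 204.] [-0.   4.3]
5 crank_grip [367. 178.] [-2.3 -0.6]
5 unit_mid [311. 207.] [-3.5  0.5]
5 shaft_foot [311. 208.] [-2.8 -1. ]
6 vise [289. 235.] [3.5 0.2]
6 crank_pivot [328. 236.] [2.  1.4]
6 crank_grip [344. 213.] [3.4 6.8]
6 unit_mid [291. 226.] [ 2.2 -0.6]
6 shaft_foot [291. 220.] [2.8 1. ]
7 crank_grip [235. 293.] [ 1.7 -1.7]
7 unit_mid [317. 218.] [-0.2  1.8]
7 shaft_foot [319. 226.] [ 0.1 -0.5]
vise 523.4 -28.5
crank_pivot 537.6 -139.6
crank_grip 593.0 -162.7
unit 523.4 -28.3
[ 492.4 -155.6   20. ] [471.4  33.6  20. ] 96.33221414697165
[471.4  33.6  20. ] [570.4  50.1  20. ] 9.51035759867045
[566.9  11.4  20. ] [572.1  49.9  20. ] 82.35223418725084
```

View pics/c2.png

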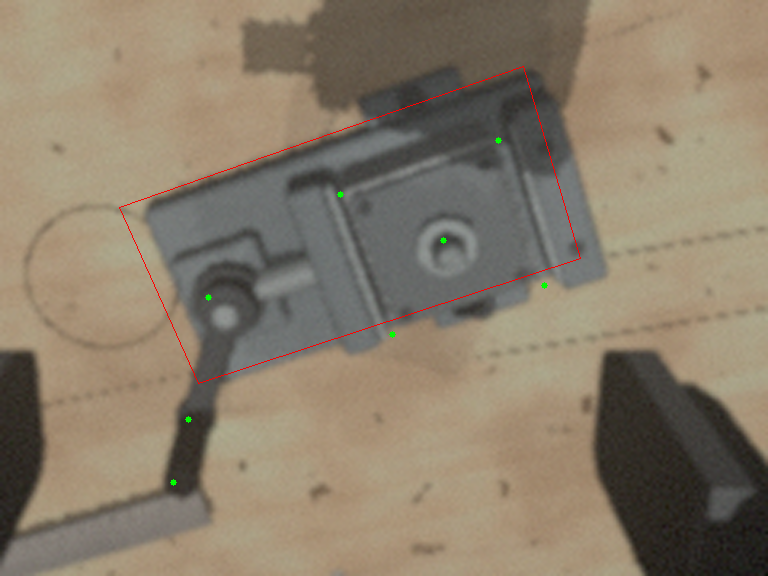

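The crop shows the vise about 7 mm further to +y than the fit, at yaw ≈7°. The hub is at crop (222,305) and the grip top at (183,488). That puts the pivot near (541.5,-133) and the grip near (596,-157). I'll move above the grip with the finger line tangential, then refine.

```bash
python3 -m crank '.6 -.57 -.18 .3 0 0 .028;.6 -.57 -.18 .3 0 0 .028;.6 -.57 -.18 .3 0 0 .028;.6 -.57 -.18 .3 0 0 .028;.6 -.57 -.18 .3 0 0 .028'
python3 - <<'E'
from h import *
st=manip.sense(); s=manip.snapshot("wrist"); print(st["time_s"],st["ee_pos"],st["eef_rot"]); save(s,"w3.png")
look(s,["crank_pivot","crank_grip","shaft_foot"],st)
for p in [(541.5,-133,40),(596,-157,100),(596,-157,50)]: print(proj(s,p,st))
E
```

```text
time_s: 5.18
ee_pos: [594.4, -157.7, 215.3]
eef_rot: [0.198, 0.98, 0.0, -0.001]
force: [-0.2, -0.6, 0.8]
width: 51.6
grasp_force: 0.0
5.175 [ 594.43649252 -157.7050274   215.31309619] [ 1.97731245e-01  9.80255463e-01  3.50622449e-04 -1.20767292e-03]
crank_pivot 0.61 [279. 131.] [ 541.6 -134.7   40. ]
crank_pivot 0.49 [271. 195.] [ 601.9 -169.2   40. ]
crank_grip 0.77 [271. 195.] [ 592.7 -164.5   77. ]
shaft_foot 0.54 [378.  65.] [521.9 -29.9  65. ]
[280.45495773 130.20579332]
[279.62172104 201.53753031]
[279.48602875 188.25771584]
```

View pics/w3.png

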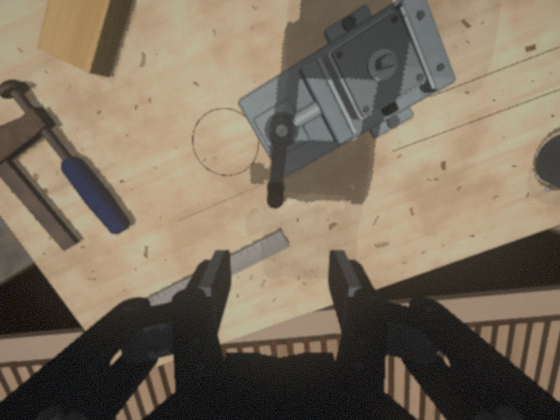

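The grip top shows at (275,199) and the hub at (281,128). The refined grip is about (592.5,-160) and the pivot about (540,-132), so the arm angle is about -28°. I'll descend and close.

```bash
python3 -m crank '.6 .003 -.009 .2 0 0 .012;.6 .003 -.009 .4 0 0 .012;.6 .003 -.009 .517 0 0 .012;.6 .003 -.009 .517 0 0 .012;0 .003 -.009 .517 0 0 .012;0 .003 -.009 .517 0 0 .012;0 .003 -.009 .517 0 0 .012;0 .003 -.009 .517 0 0 .012' 30
python3 - <<'E'
from h import *
st=manip.sense(); print(st["time_s"],st["ee_pos"],st["eef_rot"],st["force"],st["joint_pos"],st["wrist_torque"])
E
```

```text
time_s: 6.38
ee_pos: [594.6, -160.7, 63.9]
eef_rot: [0.234, 0.972, -0.001, 0.002]
force: [-0.5, -0.2, 7.1]
width: 14.9
grasp_force: 30.1
6.375 [ 594.61116503 -160.73810576   63.92740316] [ 2.34211238e-01  9.72182502e-01 -6.16063291e-04  2.42885526e-03] [-0.53565277 -0.19447678  7.12473535] [-4.45115295e-01  7.35067412e-01  1.58220827e+00 -2.72203965e-04
  8.19309398e-01 -1.54291045e+00] [-0.0420613   0.10937117  0.01253946]
```

```bash
python3 -m crank '0 .003 -.035 0 0 0 .028;0 .012 -.068 0 0 0 .056;0 .027 -.1 0 0 0 .083;0 .047 -.129 0 0 0 .111;0 .071 -.153 0 0 0 .139;0 .071 -.153 0 0 0 .139'
python3 - <<'E'
from h import *
st=manip.sense(); print(st["time_s"],st["ee_pos"],st["eef_rot"],st["force"],st["wrist_torque"])
g=st["ee_pos"][:2]-[540.5,-132]; print(np.hypot(*g),np.degrees(np.arctan2(g[1],g[0])))
E
```

```text
time_s: 7.12
ee_pos: [553.5, -192.5, 63.9]
eef_rot: [0.624, 0.782, -0.0, 0.002]
force: [-3.3, -2.6, 7.9]
width: 15.4
grasp_force: 30.3
7.125 [ 553.47723813 -192.54342637   63.87907459] [ 6.23800897e-01  7.81580936e-01 -3.86260641e-04  1.87946950e-03] [-3.25930913 -2.57172947  7.89139114] [-0.31095064  0.5457682   0.083109  ]
61.91861744555639 -77.90194332897262
```

```bash
python3 -m crank '0 .003 -.035 0 0 0 .028;0 .012 -.068 0 0 0 .056;0 .027 -.1 0 0 0 .083;0 .047 -.129 0 0 0 .111;0 .047 -.129 0 0 0 .111'
python3 - <<'E'
from h import *
st=manip.sense(); print(st["time_s"],st["ee_pos"],st["eef_rot"],st["force"],st["wrist_torque"])
g=st["ee_pos"][:2]-[540.5,-132]; print(np.hypot(*g),np.degrees(np.arctan2(g[1],g[0])))
E
```

```text
time_s: 7.75
ee_pos: [511.8, -187.2, 63.8]
eef_rot: [0.853, 0.522, -0.0, 0.001]
force: [-5.3, -2.6, 11.4]
width: 15.2
grasp_force: 30.7
7.75 [ 511.80915826 -187.19304842   63.83472351] [ 8.53073086e-01  5.21789210e-01 -4.21681099e-04  1.46742400e-03] [-5.28209644 -2.5565931  11.38931803] [-0.49141068  0.8060585   0.04327377]
62.20479880250122 -117.46663272405235
```

```bash
python3 -m crank '0 .001 -.021 0 0 0 .017;0 .003 -.035 0 0 0 .028;0 .004 -.042 0 0 0 .033;0 .004 -.042 0 0 0 .033'
python3 - <<'E'
from h import *
st=manip.sense(); print(st["time_s"],st["ee_pos"],st["eef_rot"],st["force"],st["wrist_torque"])
g=st["ee_pos"][:2]-[540.5,-132]; print(np.hypot(*g),np.degrees(np.arctan2(g[1],g[0])))
g/=np.hypot(*g); print("resist",st["force"][:2]@[-g[1],g[0]],"rad",st["force"][:2]@g)
E
```

```text
time_s: 8.25
ee_pos: [506.9, -183.5, 63.9]
eef_rot: [0.902, 0.431, 0.004, 0.007]
force: [5.2, -7.2, 2.3]
width: 15.2
grasp_force: 31.3
8.25 [ 506.90549818 -183.47153326   63.88243444] [0.90230513 0.43103245 0.00352017 0.00663952] [ 5.23473828 -7.17376243  2.29943005] [-0.76627815 -0.3096442   0.19720672]
61.46469953642761 -123.13172905529763
resist 8.304587583734659 rad 3.1462958150885934
```

```bash
python3 -m crank '0 .001 -.014 0 0 0 .008;0 .002 -.028 0 0 0 .011;0 .002 -.028 0 0 0 .011;0 .002 -.028 0 0 0 .011'
python3 - <<'E'
from h import *
st=manip.sense(); print(st["time_s"],st["ee_pos"],st["eef_rot"],st["force"],st["wrist_torque"])
g=st["ee_pos"][:2]-[540.5,-132]; print(np.hypot(*g),np.degrees(np.arctan2(g[1],g[0])))
g/=np.hypot(*g); print("resist",st["force"][:2]@[-g[1],g[0]],"rad",st["force"][:2]@g)
E
```

```text
time_s: 8.75
ee_pos: [505.5, -182.0, 64.0]
eef_rot: [0.917, 0.4, 0.007, 0.012]
force: [11.5, -14.5, -6.1]
width: 15.2
grasp_force: 35.0
8.75 [ 505.4744343  -182.02392498   64.02207301] [0.91655896 0.39966939 0.00667965 0.01180821] [ 11.49279494 -14.53744918  -6.12825615] [-1.88769833 -0.96495361  0.15238646]
61.06703957460062 -124.99879822627486
resist 17.752573245137874 rad 5.316757209520316
```

```bash
python3 -m crank '0 .001 -.007 0 0 0 .003;0 .001 -.014 0 0 0 .005;0 .001 -.014 0 0 0 .005;0 .001 -.014 0 0 0 .005'
python3 - <<'E'
from h import *
st=manip.sense(); print(st["time_s"],st["ee_pos"],st["eef_rot"],st["force"],st["wrist_torque"])
g=st["ee_pos"][:2]-[540.5,-132]; print(np.hypot(*g),np.degrees(np.arctan2(g[1],g[0])))
g/=np.hypot(*g); print("resist",st["force"][:2]@[-g[1],g[0]],"rad",st["force"][:2]@g)
E
```

```text
time_s: 9.25
ee_pos: [505.2, -181.5, 64.1]
eef_rot: [0.923, 0.385, 0.009, 0.015]
force: [13.7, -20.8, -10.4]
width: 15.0
grasp_force: 38.1
9.25 [ 505.23604359 -181.47897818   64.12152266] [0.92270625 0.3851278  0.00857351 0.01470543] [ 13.65605808 -20.82766183 -10.42163386] [-2.5086177  -1.33471765  0.06852624]
60.759492296024185 -125.47769375971708
resist 23.208777846708408 rad 9.035045676474752
```

Resistance is 23 N, well into the stiff zone. I ease the load, open, and rise.

```bash
python3 -m crank '0 0 .03 0 0 0 0;0 0 .03 0 0 0 0;.5 0 .03 0 0 0 0;.5 0 .03 0 0 0 0;.5 0 .03 0 0 0 0;.5 0 .03 -.2 0 0 0;.5 0 .03 -.4 0 0 0;.5 0 .03 -.5 0 0 0;.5 0 .03 -.5 0 0 0'
python3 - <<'E'
from h import *
st=manip.sense(); print(st["time_s"],st["ee_pos"],st["eef_rot"],st["force"],st["joint_pos"])
t=manip.snapshot("top"); look(t,["crank_grip","shaft_foot","unit_mid","knob_mid","knob_pointer"])
s=manip.snapshot("wrist"); look(s,["crank_grip","crank_pivot","shaft_foot"],st)
E
```

```text
time_s: 10.38
ee_pos: [499.9, -177.0, 213.7]
eef_rot: [0.923, 0.385, 0.002, 0.002]
force: [0.2, -0.2, -0.9]
width: 42.9
grasp_force: 0.0
10.375 [ 499.90775444 -177.00388303  213.69246218] [0.92296871 0.38486531 0.00158505 0.00222075] [ 0.21458953 -0.16356788 -0.86742558] [-5.51151397e-01  4.21841909e-01  1.69261867e+00 -3.00070103e-05
  1.02167536e+00  2.29533638e-01]
crank_grip 0.72 [377. 211.] [ 511.5 -190.7   77. ]
crank_grip 0.7 [289. 254.] [410.4  18.7  77. ]
shaft_foot 0.47 [308. 210.] [516.  -28.3  65. ]
unit_mid 0.81 [305. 206.] [528.2 -22.4  42.5]
knob_mid 0.8 [203. 228.] [473.7 233.2  19. ]
knob_mid 0.39 [350. 202.] [ 538.3 -138.4   19. ]
knob_pointer 0.59 [203. 212.] [514.5 232.6  23. ]
crank_grip 0.69 [292. 193.] [ 511.5 -184.5   77. ]
crank_grip 0.67 [ 68. 120.] [416.    6.9  77. ]
crank_pivot 0.93 [ 50. 132.] [374.1  29.7  40. ]
crank_pivot 0.64 [279. 130.] [ 543.1 -134.9   40. ]
shaft_foot 0.73 [175.  51.] [526.8 -20.8  65. ]
```

```bash
python3 -m crank '.6 .18 -.15 .1 0 0 0;.6 .362 -.307 .2 0 0 0;.6 .362 -.307 .33 0 0 0;.6 .362 -.307 .33 0 0 0;.6 .362 -.307 .33 0 0 0'
python3 - <<'E'
from h import *
st=manip.sense(); s=manip.snapshot("wrist"); print(st["time_s"],st["ee_pos"],st["eef_rot"],st["force"])
look(s,["shaft_foot","unit_mid"],st)
img=cv2.cvtColor(s["color"],cv2.COLOR_RGB2BGR); cv2.imwrite("pics/w4.png",img)
np.savez("w4.npz",img=img)
p=proj(s,(525,-21,87),st); print(p); x,y=[int(min(max(t,75),m-75)) for t,m in zip(p,(560,420))]
cv2.imwrite("pics/c4.png",cv2.resize(img[y-50:y+50,x-66:x+66],None,fx=6,fy=6,interpolation=cv2.INTER_CUBIC)); print(x-66,y-50)
E
```

```text
time_s: 11.5
ee_pos: [511.0, -35.4, 112.8]
eef_rot: [0.923, 0.385, 0.001, 0.001]
force: [0.5, 1.1, 0.8]
width: 51.2
grasp_force: 0.0
11.5 [510.96939745 -35.44762971 112.84027889] [9.23015061e-01 3.84762950e-01 5.18070314e-04 6.32910864e-04] [0.4533922  1.11811373 0.79865398]
shaft_foot 0.65 [276. 203.] [523.7 -20.7  65. ]
unit_mid 0.63 [275. 198.] [521.4 -21.9  42.5]
[277.79039673 212.92743633]
211 162
```

View pics/c4.png

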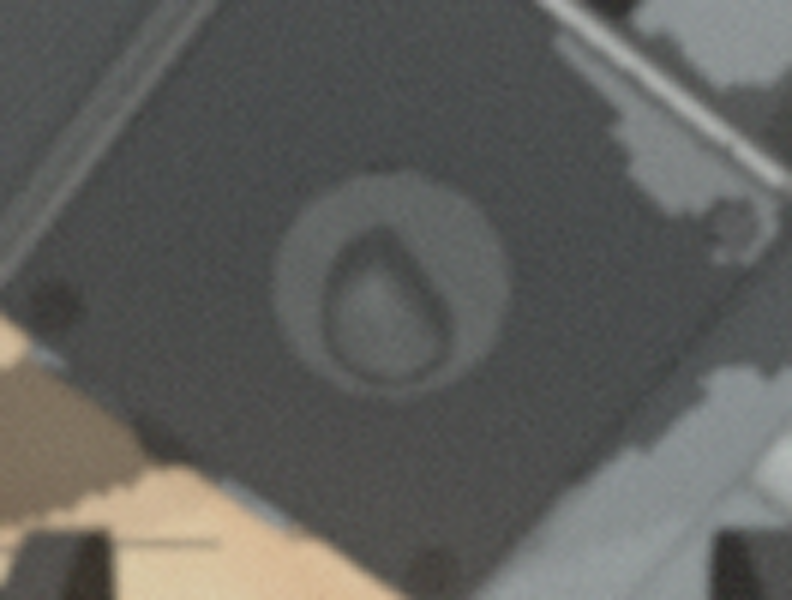

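The crop shows the ring as a disk at about (392,285). The D-shaft has a straight edge running from (385,228) to (450,315), facing upper right. I'll fit the flat's direction by model.

```bash
cat > fit.py <<'E'
from h import *
def projm(s,P,st):
    e,M=cam(s,st); q=(np.asarray(P)-e)@M; return np.c_[s["cx"]+s["fx"]*q[:,0]/-q[:,2], s["cy"]-s["fy"]*q[:,1]/-q[:,2]]
def D(r,f,phi):
    a=np.radians(np.arange(0,360,3)); x,y=r*np.cos(a),r*np.sin(a); x=np.minimum(x,f)
    return np.c_[x*np.cos(phi)-y*np.sin(phi),x*np.sin(phi)+y*np.cos(phi)]
def hull(s,st,x,y,phi,K=6,off=(0,0)):
    P=[]
    for z,ch in((73,0),(84.5,0),(87,2.5)):
        d=D(7-ch,4 if ch==0 else min(4,4.5),phi); P.append(np.c_[d+[x,y],np.full(len(d),z)])
    q=(projm(s,np.vstack(P),st)-off)*K
    return cv2.convexHull(q.astype(np.float32)).reshape(-1,2)
def run(n=5):
    st=manip.sense(); S=[manip.snapshot("wrist") for _ in range(n)]; s=S[0]
    g=np.mean([cv2.cvtColor(t["color"],cv2.COLOR_RGB2GRAY).astype(float) for t in S],0)
    p0=proj(s,(524,-21,80),st).astype(int)-[33,30]; K=6
    c=cv2.resize(g[p0[1]:p0[1]+60,p0[0]:p0[0]+66],None,fx=K,fy=K,interpolation=cv2.INTER_CUBIC)
    c=cv2.GaussianBlur(c,(0,0),3)
    # note resize centre shift
    def score(x,y,phi):
        h=hull(s,st,x,y,phi,K,p0-.0)+K/2-.5
        seg=np.r_[h,h[:1]]; pts=[];nr=[]
        ctr=h.mean(0)
        for a,b in zip(seg[:-1],seg[1:]):
            L=np.hypot(*(b-a)); m=max(1,int(L/4)); t=(np.arange(m)+.5)/m
            n_=np.array([(b-a)[1],-(b-a)[0]])/(L+1e-9)
            if n_@((a+b)/2-ctr)<0:n_=-n_
            pts+=list(a+np.outer(t,b-a)); nr+=[n_]*m
        pts=np.array(pts);nr=np.array(nr)
        f=lambda q: cv2.remap(c.astype(np.float32),q[:,0].astype(np.float32),q[:,1].astype(np.float32),cv2.INTER_LINEAR,borderMode=cv2.BORDER_REPLICATE)
        return np.mean(np.clip(f(pts+6*nr)-f(pts-6*nr),-3,8))
    res=[]
    for ph in range(0,360,6):
        b=max((score(524+dx,-21+dy,np.radians(ph)),dx,dy) for dx in range(-6,7,1) for dy in range(-6,7,1)); res.append((b[0],ph,b[1],b[2]))
    res.sort(reverse=True); print([tuple(np.round(r,2)) for r in res[:8]])
    return s,st,c,p0,res
if __name__=="__main__":
    s,st,c,p0,res=run()
    o=cv2.normalize(c,None,0,255,cv2.NORM_MINMAX).astype(np.uint8); o=cv2.createCLAHE(4,(4,4)).apply(o)
    A=cv2.cvtColor(o,cv2.COLOR_GRAY2BGR); B=A.copy()
    h=hull(s,st,524+res[0][2],-21+res[0][3],np.radians(res[0][1]),6,p0)+2.5
    cv2.polylines(B,[h.astype(np.int32)],True,(0,0,255),1)
    cv2.imwrite("pics/c5.png",np.hstack([A,B]))
E
python3 fit.py
```

```text
[(np.float64(7.46), np.float64(354.0), np.float64(-1.0), np.float64(-1.0)), (np.float64(7.46), np.float64(348.0), np.float64(-1.0), np.float64(-1.0)), (np.float64(7.45), np.float64(342.0), np.float64(-1.0), np.float64(-1.0)), (np.float64(7.41), np.float64(0.0), np.float64(-1.0), np.float64(-1.0)), (np.float64(7.26), np.float64(336.0), np.float64(-1.0), np.float64(-1.0)), (np.float64(7.13), np.float64(6.0), np.float64(-1.0), np.float64(-1.0)), (np.float64(6.86), np.float64(12.0), np.float64(-1.0), np.float64(-1.0)), (np.float64(6.55), np.float64(18.0), np.float64(-1.0), np.float64(-1.0))]
```

View pics/c5.png

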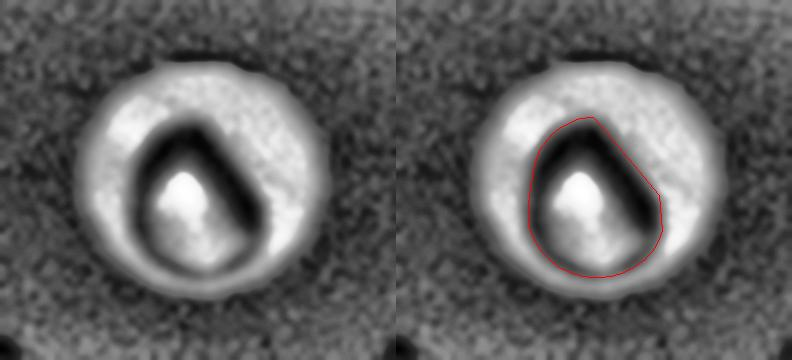

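The enhanced crop with overlay fits well: shaft near (523,-22), flat facing about -9° in world. I'll look again from nearly the opposite tool yaw, which is also the insertion orientation, to cancel camera bias.

```bash
cat > fit2.py <<'E'
import fit, sys
from h import *
from scipy.optimize import minimize
E
python3 - <<'E'
t=open('fit.py').read()
t=t.replace('    res.sort(reverse=True); print','''    res.sort(reverse=True)
    from scipy.optimize import differential_evolution as de
    q=de(lambda v:-score(v[0],v[1],np.radians(v[2])),[(517,530),(-28,-15),(res[0][1]-30,res[0][1]+30)],seed=0,maxiter=60)
    print("fine",q.x.round(2),q.fun)
    print''').replace("-3,8)","-10,30)")
open('fit.py','w').write(t)
E
rm fit2.py
python3 fit.py
R='.6 .103 .061 0 0 0 -.347'
python3 -m crank '.6 .103 .061 0 0 0 -.347;.6 .103 .061 0 0 0 -.347;.6 .103 .061 0 0 0 -.347;.6 .103 .061 0 0 0 -.347;.6 .103 .061 0 0 0 -.347;.6 .103 .061 0 0 0 -.347;.6 .103 .061 0 0 0 -.347;.6 .103 .061 0 0 0 -.347;.6 .103 .061 0 0 0 -.347;.6 .103 .061 0 0 0 -.347'
```

```text
fine [522.41 -22.17 350.59] -13.936325073242188
[(np.float64(12.36), np.float64(354.0), np.float64(-2.0), np.float64(-1.0)), (np.float64(12.13), np.float64(348.0), np.float64(-2.0), np.float64(-1.0)), (np.float64(12.01), np.float64(0.0), np.float64(-2.0), np.float64(-1.0)), (np.float64(11.41), np.float64(6.0), np.float64(-2.0), np.float64(-1.0)), (np.float64(11.39), np.float64(342.0), np.float64(-2.0), np.float64(-1.0)), (np.float64(10.81), np.float64(12.0), np.float64(-2.0), np.float64(-1.0)), (np.float64(10.43), np.float64(336.0), np.float64(-2.0), np.float64(-1.0)), (np.float64(10.24), np.float64(18.0), np.float64(-2.0), np.float64(-1.0))]
time_s: 13.4
ee_pos: [544.6, -25.4, 112.1]
eef_rot: [0.233, 0.972, -0.0, -0.0]
force: [-0.0, 0.4, -0.4]
width: 51.3
grasp_force: 0.0
```

```bash
python3 -m crank '.6 0 0 0 0 0 -.048;.6 0 0 0 0 0 -.048;.6 0 0 0 0 0 -.048'; python3 fit.py; python3 -c "
from h import *
st=manip.sense();print(st['time_s'],st['ee_pos'],st['eef_rot'])"
```

```text
time_s: 13.78
ee_pos: [544.6, -25.5, 112.1]
eef_rot: [0.088, 0.996, 0.0, -0.0]
force: [0.7, 0.2, 0.8]
width: 51.3
grasp_force: 0.0
fine [522.37 -21.66 348.46] -19.590930938720703
[(np.float64(17.51), np.float64(348.0), np.float64(-2.0), np.float64(-1.0)), (np.float64(17.39), np.float64(354.0), np.float64(-2.0), np.float64(-1.0)), (np.float64(17.22), np.float64(342.0), np.float64(-2.0), np.float64(-1.0)), (np.float64(17.0), np.float64(0.0), np.float64(-2.0), np.float64(-1.0)), (np.float64(16.6), np.float64(336.0), np.float64(-2.0), np.float64(-1.0)), (np.float64(16.26), np.float64(6.0), np.float64(-2.0), np.float64(-1.0)), (np.float64(15.86), np.float64(330.0), np.float64(-2.0), np.float64(-1.0)), (np.float64(15.7), np.float64(12.0), np.float64(-2.0), np.float64(-1.0))]
14.025 [544.69423709 -25.52148353 112.18208419] [ 8.79077749e-02  9.96128617e-01  3.89286818e-06 -4.49412161e-05]
```

View pics/c5.png

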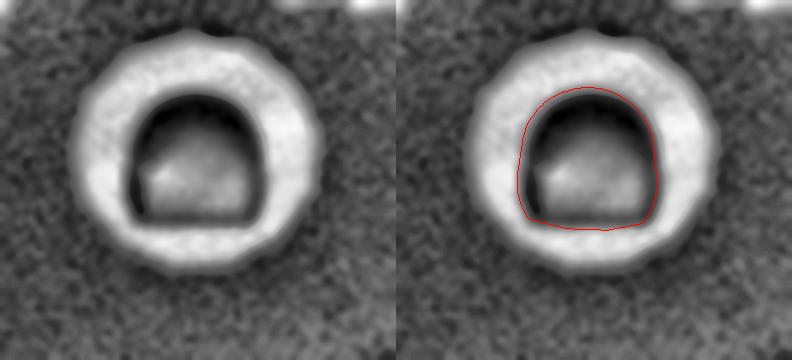

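The second view shows the flat's edge level at row ~225, so the flat faces about -10.5° in world. The shaft is at (522.4,-21.9), agreeing with the first view to 0.5 mm. On to the knob.

```bash
python3 -m crank '.8 .1 .15 -.07 0 0 -.02;.8 .2 .4 -.07 0 0 -.042;.8 .38 .8 -.03 0 0 -.042;.8 .38 .8 -.03 0 0 -.042;.8 .38 .8 -.03 0 0 -.042;.8 .38 .8 -.03 0 0 -.042;.8 .38 .8 -.03 0 0 -.042'
python3 - <<'E'
from h import *
st=manip.sense(); S=[manip.snapshot("wrist") for _ in range(3)]; print(st["time_s"],st["ee_pos"],st["eef_rot"])
for s in S[:3]: look(s,["knob_mid","knob_pointer"],st,2)
g=np.mean([t["color"].astype(float) for t in S],0).astype(np.uint8)[:,:,::-1]
p=proj(s,(480,233,30),st).astype(int); print(p)
c=g[p[1]-75:p[1]+75,p[0]-80:p[0]+80]; np.savez("k.npz",c=c,off=p-[80,75])
cv2.imwrite("pics/c6.png",cv2.resize(c,None,fx=4,fy=4,interpolation=cv2.INTER_CUBIC))
gray=cv2.cvtColor(c,cv2.COLOR_BGR2GRAY); m=(gray<60).astype(np.uint8)
n,l,stt,ce=cv2.connectedComponentsWithStats(m); print(stt,ce)
E
```

```text
time_s: 14.9
ee_pos: [474.6, 230.1, 121.3]
eef_rot: [-0.044, 0.999, -0.0, 0.0]
force: [0.2, -0.3, 0.1]
width: 68.5
grasp_force: 0.0
14.9 [474.62055587 230.08883252 121.25163397] [-4.41624105e-02  9.99024342e-01 -1.61820856e-04  1.37108925e-04]
knob_mid 0.96 [281. 205.] [475.2 231.9  19. ]
knob_pointer 0.67 [284. 242.] [508.3 237.9  23. ]
knob_mid 0.97 [279. 205.] [475.4 230.1  19. ]
knob_pointer 0.86 [283. 241.] [507.5 237.   23. ]
knob_mid 0.67 [279. 201.] [472.2 230.1  19. ]
knob_pointer 0.76 [282. 241.] [507.3 235.4  23. ]
[281 214]
[[    0     0   160   150 20941]
 [   55    38    49    75  2334]
 [    0   116    11    34   328]
 [  146   116    14    34   397]] [[ 79.27625233  73.10238289]
 [ 79.57369323  68.45287061]
 [  4.94817073 134.14329268]
 [152.46347607 134.49622166]]
```

View pics/c6.png

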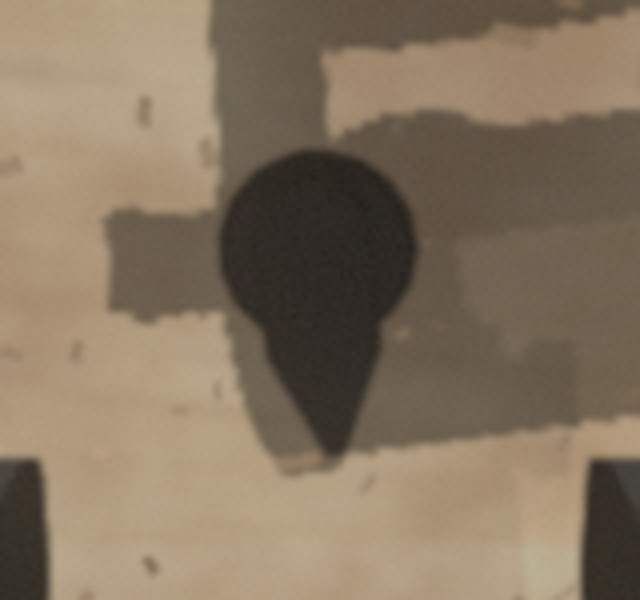

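The crop shows the knob's skirt centre at (319,245) and pointer tip at (335,458), so the pointer is about +9° in world. I'll fit the silhouette for exact numbers.

```bash
cat > kfit.py <<'E'
from h import *; from fit import projm
from scipy.optimize import differential_evolution as de
st=manip.sense(); s=manip.snapshot("wrist"); d=np.load("k.npz"); off=d["off"]; K=4
g=cv2.resize(cv2.cvtColor(d["c"],cv2.COLOR_BGR2GRAY),None,fx=K,fy=K,interpolation=cv2.INTER_CUBIC)
m=(cv2.GaussianBlur(g,(0,0),2)<66).astype(np.uint8); n,l,stt,ce=cv2.connectedComponentsWithStats(m); m=(l==l[245,319]).astype(np.uint8)
a=np.radians(np.arange(0,360,5)); a2=np.radians(np.arange(90,271,10))
sk=np.c_[23*np.cos(a),23*np.sin(a)]
bar=np.vstack([np.c_[12*np.cos(a2),12*np.sin(a2)],[[12,-12],[35,0],[12,12]]])
def mask(v):
    c,sn=np.cos(np.radians(v[2])),np.sin(np.radians(v[2])); Rm=np.array([[c,sn],[-sn,c]]); o=np.zeros_like(m)
    for sh,zs in((sk,(0,8)),(bar,(8,38))):
        P=np.vstack([np.c_[sh@Rm+v[:2],np.full(len(sh),z)] for z in zs])
        q=(projm(s,P,st)-off)*K+K/2-.5; cv2.fillConvexPoly(o,cv2.convexHull(np.round(q).astype(np.int32)),1)
    return o
f=lambda v:-(mask(v)&m).sum()/(mask(v)|m).sum()
q=de(f,[(465,490),(220,245),(-15,30)],seed=1,maxiter=60); print(q.x,q.fun)
E
python3 kfit.py
```

```text
[465.05660242 244.84820154  29.25463043] 300866780951682.1kfit.py:15: RuntimeWarning: overflow encountered in scalar negative
  f=lambda v:-(mask(v)&m).sum()/(mask(v)|m).sum()
```

```bash
sed -i 's/^f=lambda.*/f=lambda v:-float((mask(v)\&m).sum())\/float((mask(v)|m).sum())/' kfit.py; python3 kfit.py
```

```text
[476.86610178 231.48933316  10.72948958] -0.9417870147885754
```

```bash
python3 -m crank '.7 -.008 .004 .15 0 0 -.014;.7 -.008 .004 .3 0 0 -.014;.7 -.008 .004 .367 0 0 -.014;.7 -.008 .004 .367 0 0 -.014;0 -.008 .004 .367 0 0 -.014;0 -.008 .004 .367 0 0 -.014;0 -.008 .004 .367 0 0 -.014;0 -.008 .004 .367 0 0 -.014;0 -.008 .004 .367 0 0 -.014;0 -.008 .004 .367 0 0 -.014' 80
python3 -c "
from h import *
st=manip.sense();print(st['time_s'],st['ee_pos'],st['eef_rot'],st['force'],st['wrist_torque'])"
```

```text
time_s: 16.7
ee_pos: [477.6, 232.3, 12.6]
eef_rot: [-0.088, 0.996, 0.0, 0.001]
force: [-0.0, -0.4, 7.2]
width: 22.4
grasp_force: 79.1
16.7 [477.5654581  232.31137859  12.58626558] [-8.82052296e-02  9.96101276e-01  2.34648681e-04  1.42484882e-03] [-0.02754068 -0.40655773  7.20767046] [ 0.00290683  0.06229747 -0.02277849]
```

```bash
python3 -m crank '0 0 0 -.15 0 0 0;0 0 0 -.3 0 0 0;0 0 0 -.4 0 0 0;0 0 0 -.4 0 0 0;0 0 0 -.4 0 0 0' 80
python3 - <<'E'
from h import *
st=manip.sense(); S=[manip.snapshot("wrist") for _ in range(3)]; print(st["time_s"],st["ee_pos"],st["eef_rot"],st["width"],st["grasp_force"],st["force"]); s=S[0]
for t in S[:2]:
  for k in("knob_mid","knob_pointer"):
    for d in manip.pinpoint(t,k)[:2]:
        px=np.array(d["xy"])*[560,420]; z=st["ee_pos"][2]-12.6+Z[k]
        w=atz(t,px,z,st)-st["ee_pos"]; print(k,round(d["p"],2),px.round(),"tool",R.from_quat(st["eef_rot"]).inv().apply(w).round(1))
g=np.mean([cv2.cvtColor(t["color"],cv2.COLOR_RGB2GRAY).astype(float) for t in S],0); np.save("g.npy",g)
np.set_printoptions(linewidth=250)
print(g[190:290:4,220:344:6].astype(int))
for off in(-4,-2,0,2,4):
  M=R.from_quat(st["eef_rot"])
  P=[st["ee_pos"]+M.apply([off+23*np.cos(a),23*np.sin(a),12.6-8]) for a in np.radians([-40,-20,0,20,40])]
  print(off,[tuple(proj(s,p,st).round(0).astype(int)) for p in P])
E
```

```text
time_s: 17.32
ee_pos: [475.9, 231.9, 130.7]
eef_rot: [-0.088, 0.996, -0.0, -0.001]
force: [0.5, 0.2, -1.0]
width: 22.7
grasp_force: 78.6
17.325 [475.85403899 231.85392207 130.67814385] [-8.81898191e-02  9.96103524e-01 -8.13974832e-05 -5.64519151e-04] 22.673446205262692 78.5526985839715 [ 0.4530608   0.23659805 -0.95744475]
knob_mid 0.75 [278. 262.] tool [ 2.  -0.5 -6.4]
knob_pointer 0.66 [278. 322.] tool [-31.1  -0.6 -10.4]
knob_pointer 0.66 [186. 370.] tool [-63.2 -52.4 -10.5]
knob_mid 0.6 [283. 263.] tool [ 1.8  1.8 -6.4]
knob_pointer 0.9 [278. 319.] tool [-29.3  -0.6 -10.4]
knob_pointer 0.36 [185. 372.] tool [-64.5 -53.4 -10.5]
[[172 169 169 159 166 161 125 114 110 105 100  99  96  96  93  93  99 105 104 107 104]
 [173 171 165 106 108 109 109 122 108 106 102  99  98  96  94  93 106 111 111 115 114]
 [171 171 165 105 107 110 111 109 110 106 102  95  97  97 104  97 108 111 113 115 113]
 [168 171 164 104 106 107 111 111 110 107 103  97  95  97  97  99 111 113 112 112 112]
 [165 169 170 104 105 109 109 107 109 108 105  98  97  95  97 100 114 111 111 110 112]
 [170 172 169 106 106 109 
[... 1831 characters left out ...]
np.int64(226)), (np.int64(307), np.int64(233))]
-2 [(np.int64(251), np.int64(230)), (np.int64(264), np.int64(223)), (np.int64(279), np.int64(220)), (np.int64(294), np.int64(223)), (np.int64(307), np.int64(230))]
0 [(np.int64(251), np.int64(226)), (np.int64(264), np.int64(219)), (np.int64(279), np.int64(217)), (np.int64(294), np.int64(219)), (np.int64(307), np.int64(226))]
2 [(np.int64(251), np.int64(223)), (np.int64(264), np.int64(216)), (np.int64(279), np.int64(213)), (np.int64(294), np.int64(216)), (np.int64(307), np.int64(223))]
4 [(np.int64(251), np.int64(219)), (np.int64(264), np.int64(212)), (np.int64(279), np.int64(209)), (np.int64(294), np.int64(212)), (np.int64(307), np.int64(219))]
```

The held knob's axis sits 2 mm toward tool +x; both the skirt arc and the network say so. I carry it over the shaft.

```bash
python3 -m crank '0 0 -.15 0 0 0 .02;0 -.005 -.4 0 0 0 .04;0 -.01 -.65 0 0 0 .057;0 -.01 -.8 0 0 0 .057;0 -.01 -.862 0 0 0 .057;0 -.01 -.862 0 0 0 .057;0 -.01 -.862 0 0 0 .057;0 -.01 -.862 0 0 0 .057' 80
python3 -c "
from h import *
st=manip.sense();print(st['time_s'],st['ee_pos'],R.from_quat(st['eef_rot']).as_matrix().round(3),st['force'])"
```

```text
time_s: 18.68
ee_pos: [524.4, -20.6, 131.0]
eef_rot: [0.09, 0.996, 0.0, -0.0]
force: [0.6, -0.9, -1.2]
width: 23.0
grasp_force: 78.7
18.675 [524.40662129 -20.61896261 130.96262439] [[-0.984  0.179 -0.001]
 [ 0.179  0.984  0.   ]
 [ 0.001  0.    -1.   ]] [ 0.58555134 -0.86600063 -1.2117595 ]
```

```bash
python3 -m crank '0 0 -.005 .05 0 0 0;0 0 -.005 .09 0 0 0;0 0 -.005 .1 0 0 0;0 0 -.005 .11 0 0 0;0 0 -.005 .12 0 0 0;0 0 -.005 .13 0 0 0;0 0 -.005 .13 0 0 0' 90
python3 -c "
from h import *
st=manip.sense();print(st['time_s'],st['ee_pos'],st['force'],st['wrist_torque'])"
```

```text
time_s: 19.55
ee_pos: [524.3, -23.3, 91.9]
eef_rot: [0.091, 0.996, 0.0, -0.0]
force: [-0.8, 0.6, -1.5]
width: 22.5
grasp_force: 90.5
19.55 [524.26786765 -23.29948694  91.86288877] [-0.80044586  0.63574164 -1.52430888] [0.14625656 0.16596684 0.00333123]
```

It slid over the shaft with no force. Now I press home.

```bash
python3 -m crank '0 0 0 .015 0 0 0;0 0 0 .03 0 0 0;0 0 0 .045 0 0 0;0 0 0 .06 0 0 0;0 0 0 .06 0 0 0;0 0 0 .06 0 0 0' 90
python3 -c "
from h import *
st=manip.sense();print(st['time_s'],st['ee_pos'],st['force'],st['wrist_torque'])"
```

```text
time_s: 20.3
ee_pos: [524.5, -23.3, 80.7]
eef_rot: [0.09, 0.996, -0.0, 0.001]
force: [-12.5, 3.0, 52.9]
width: 22.3
grasp_force: 98.2
20.3 [524.49248836 -23.26178244  80.74584676] [-12.51436857   2.99878728  52.88490542] [ 0.66494081  2.3885679  -0.04023503]
```

```bash
python3 -m crank '0 0 0 -.01 0 0 0;0 0 0 -.01 0 0 0;0 0 0 -.01 0 0 0;0 0 0 -.01 0 0 0' 90
python3 - <<'E'
from h import *
st=manip.sense();print(st['time_s'],st['ee_pos'],st['force'],st['wrist_torque'],st['grasp_force'],R.from_quat(st['eef_rot']).as_matrix()[:,2])
t=manip.snapshot("top"); look(t,["knob_mid","knob_pointer","unit_mid","crank_grip","tape_measure","block_pine","scoop_cup"],None,1)
s=manip.snapshot("wrist")
for k,z in(("knob_mid",88),("knob_pointer",92),("unit_mid",42.5),("crank_grip",77)):
    for d in manip.pinpoint(s,k)[:1]: print(k,d["p"],atz(s,np.array(d["xy"])*[560,420],z,st).round(1))
E
```

```text
time_s: 20.8
ee_pos: [524.4, -23.3, 81.1]
eef_rot: [0.09, 0.996, -0.0, 0.0]
force: [-9.6, 2.3, 33.9]
width: 22.3
grasp_force: 94.8
20.8 [524.43104753 -23.2660809   81.12816735] [-9.57253894  2.34161452 33.86955348] [0.584947   1.55383589 0.00485213] 94.78346539024642 [ 9.43720830e-04 -3.96205312e-04 -9.99999476e-01]
knob_pointer 0.68 [402. 266.] [ 376.7 -265.1   23. ]
unit_mid 0.4 [308. 209.] [518.3 -29.5  42.5]
tape_measure 0.65 [157. 157.] [659.4 358.7   0. ]
block_pine 0.65 [402. 267.] [ 372.6 -271.8    0. ]
scoop_cup 0.93 [232. 141.] [701.8 164.6   0. ]
knob_mid 0.88 [522.6 -23.3  88. ]
knob_pointer 0.75 [553.3 -27.9  92. ]
```

```bash
python3 -c "
from station import manip
print(manip.job_done())"
```

```text
the job is handed in; nothing more can be done
None
```

I handed the job in at about 21 s; the hand-in gave no verdict. The crank was turned until it pushed back with about 23 N, so the unit should be clamped, though I could not read the jaw directly. The knob, pointer matched to the shaft's flat, is still gripped and pressed against its stop with about 34 N. The tape measure, block and cup were not touched.

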